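Share the bench suction: set two dust-port shutters to their middle stop

ROBOT

A 6-joint arm with a two-finger parallel gripper is mounted at the origin on the work surface. World frame = base frame: x ahead of the robot, y to its left, z up, the work surface at z = 0. Lengths are in m, angles in rad, forces in N, time in s.
With the tool pointing down it reaches from about 0.425 to 0.95 m from the base axis. Payload 3.5 kg.
Tool frame: the origin (TCP) lies at the very end of the fingers, on their centre line; the grasp point (between the pads) lies 19 mm behind it; y points along the fingers, z is the direction in which the jaws open and shut, and the axes are right-handed (so a half turn about y gives the same grasp; the last joint's range is limited). The gripper opens to 85 mm and grips with 20 to 120 N. Pads are 22 mm wide; open, the fingers measure 114 mm over their backs; the gripper's body (76 mm by 85 mm) begins 54 mm behind the grasp point. The pads swing forward as they close: fully open they stand 13 mm farther back than shut.
Start: joints at [1.115, 0.286, 1.577, -0, 1.279, -0.15], TCP at [0.203, 0.644, 0.231] pointing down, gripper open.
Joint ranges: [-2.77, 2.77], [-0.9, 2.22], [0.21, 2.48], [-1.53, 4.67], [0.24, 2.81], [-2.84, 2.84]. Speed limits (rad/s): [2.79, 2.79, 3.14, 3.14, 3.14, 3.14].

INTERFACE

Orientations are given as a rotation vector (axis times angle).
In Python, from plant import r gives the robot as it stands.
- The arm moves only by the tool step_arm, never from a script. Its arguments are lists of equal length, an entry for each row: "xyz": the shift along the tool's x, y, z each as a share of 0.25 m, from -1 to 1, a list of three; "roll": the turn about the tool's y as a share of pi rad, from -1 to 1. A call has 1 to 12 rows; each row is the pose to reach, as a shift and turn from the pose commanded when the call began, along the tool's axes at that moment, turning the shorter way round; what a row does not reach only later rows make up. A row lasts 1/10 s, in which the tool goes at most 50 mm and 8.59 degrees, less where a joint would pass 70% of its speed; a pose out of reach is approached as far as the arm can. A call with a number of a shift or a turn outside -1 to 1 is refused whole. A call with a gripper value outside its range is refused whole. "fingers" is the opening, from 0 (shut) to 1 (fully open), set as the call begins (left out, the last holds). The fingers move at their own pace and stop on an object; "grip_force" is the grip in N (left out, the last holds). Time passes only in rows, so rows that repeat a pose let the fingers close. It gives the time, the measured TCP pose, the force and the opening at its end, in the units of the state.
- r.sense(): the state, without advancing time (a new reading comes with each control period).
- r.camera(name): name is "scene" or "top" or "wrist"; returns the picture (400x640x3 uint8, red, green, blue); there is no depth.
- r.camera_params(name): a dict with "camera_matrix" (3x3 intrinsics, pixels), "origin" and "attitude" of the camera in the world. Camera axes: x right, y down, z forward; pixel columns grow to the right and rows downward; lengths in m; the calibration is good to about 2 mm. The wrist camera is an equidistant fisheye: a pixel r from the principal point sees the ray r / f radians off the axis. A picture is of the moment at which its call begins: read the wrist's pose just before it. camera_params takes no time and is no camera call; for the wrist camera it gives the pose at the moment of the call.
- r.sign_off(): hands the job in, once; it reports no verdict.
The state is a dict: "t": time; "joints": joint angles; "joint_vel": joint speeds; "tau": joint torques, N m; "eef_pos": TCP position; "orientation": TCP orientation; "force": force on the tool from outside, world axes, zero at the start; "moment": the same for the moment, N m; "grip_width": finger opening in m.
Only numpy, scipy, OpenCV 4.12 (cv2) and the standard library are available. Lean on these libraries where they do the work, as an engineer would, in place of code of your own. Each camera call takes 0.05 s, during which the arm holds its last target.

TASK

Two people will be sanding at this bench, so share the dust suction evenly: one suction box is shut and the other is open. Slide the shutter of each box by its upright tab until it clicks into its middle stop, so that both ports are left half open. Leave the mallet, bowl, gouge and folding rule where they are.

Things in the scene. Friction and masses are not known exactly. Their poses are not given: they have to be found in the camera images.
- port_a: Grey suction box fixed to the bench, 230 mm along its x, 130 along its y; deck 70 mm high, rails to 84. On its +y side an index plunger with brass knob (to y = 110 mm, 87 high); at its +x end a duct elbow (to x = 183 mm, 64 high). Origin: centre of its underside, z up. Barred port 72 x 76 mm in the deck, centred at x = +52 mm, y = 0. Its shutter (yellow tab) starts shut or nearly so.
- port_b: A second suction box, the same as port_a in every size, axis and origin, but its shutter (joint shutter_b) has a blue tab and starts open or nearly so.
- shutter_a (a joint): Position (m) of port_a's steel shutter plate, 92 x 88 x 6 mm on the deck; it grows as the plate slides along the box's -x. 0 = shut (end stop); 0.040 = middle stop, half open, where the sprung plunger clicks between two teeth on the plate's edge; 0.080 = open (end stop). White marks on the rail at the box's -y side and a red mark on the plate show these stops.
- shutter_b (a joint): The same for port_b. Feel of both: friction about 2 N; about 6 to 10 N to push into or out of the click. Let go within about 5 mm of the middle stop, the plunger draws the plate in and holds it; elsewhere the plate stays where it is left.
- tab_a (a point): Centre of the top face of the yellow upright tab on shutter_a: 16 mm thick along the box's x (the sliding direction), 60 mm wide along its y; top 121 mm above the bench, plate's upper face 76 mm. Axes as the box's. In the box's frame it lies at x = 16 mm minus the joint value, y = 0. Nothing stands beside its two broad faces.
- tab_b (a point): The same for the blue tab of shutter_b.
- mallet: Bystander: dark wooden carving mallet standing on its head, 92 mm across, 225 mm tall. Origin: centre of its underside.
- bowl: Bystander: brown carved wooden bowl, 130 mm across, 50 mm high. Origin: centre of its underside.
- gouge: Bystander: gouge lying on the bench, about 230 mm long along its x, 24 mm high. Origin: on the bench under it, near its ferrule.
- rule: Bystander: folded wooden rule, 220 mm long along its x, 24 mm wide, 16 mm high. Origin: centre of its underside.

How it is judged:
At the end, for the whole second after the job is handed in: Both shutters rest in their middle stop: each joint within 4 mm of 0.040 m and still (value of joint shutter_a between 0.036 and 0.044 m and value of joint shutter_b between 0.036 and 0.044 m and velocity of joint shutter_a between -0.005 and 0.005 m/s and velocity of joint shutter_b between -0.005 and 0.005 m/s); the robot touches nothing.
It fails at once if a bystander (mallet, bowl, gouge or folding rule) is pushed more than 30 mm from its place, or the mallet is knocked over (distance of any of mallet, bowl, gouge, rule from where it was at the start of the episode above 0.03 m or angle between mallet's own z axis and vertical above 0.5 rad).
It also fails if it takes over 48 s, if anything falls off the work surface, if the arm or the gripper's body presses on something with over 40 N, if the wrist force passes 120 N, or if a joint passes its speed limit or range.

## Working session

There is one attempt and no reset: what is moved stays moved. The work goes in short steps, Python scripts to look and compute and a tool call to move; the robot and the scene stay as the last step left them, time stands still between calls to the robot, and variables do not carry over. Pictures are saved under pics/ and viewed, and the job is handed in when it is done.

Besides the shell and the picture viewer there is one more tool, called after "Emit:" as a command line: name --pt "numbers of a row" for each row, then --argument value for the rest. step_arm: Moves the arm, as the interface text tells. Shift numbers are shares of 0.25 m and turn numbers shares of pi rad, none past 1 either way. Its arguments: {"type":"object","properties":{"xyz":{"type":"array","items":{"type":"array","items":{"type":"number","minimum":-1,"maximum":1}}},"roll":{"type":"array","items":{"type":"number","minimum":-1,"maximum":1}},"fingers":{"type":"number"},"grip_force":{"type":"number"}},"required":["xyz","roll"]}

```bash
ls; mkdir -p pics; python3 - <<'E'
from plant import r
import cv2
s=r.sense();print(s)
for n in("scene","top","wrist"):
    p=r.camera_params(n);print(n,p)
    cv2.imwrite(f"pics/{n}0.png",r.camera(n)[:,:,::-1])
E
```

```text
pics
{'t': 0.0, 'joints': array([ 1.11497892e+00,  2.87188535e-01,  1.57815463e+00, -3.87491686e-05,
        1.27860858e+00, -1.49994968e-01]), 'joint_vel': array([-0.00076112,  0.00026917,  0.00021993, -0.00111688, -0.00209603,
       -0.00053694]), 'tau': array([ 2.45199453e-04, -4.05980551e+01, -2.92619938e+01, -1.21534349e-04,
        6.05731897e-03, -6.01343316e-06]), 'eef_pos': array([0.20291498, 0.64309569, 0.22994404]), 'orientation': array([-1.55970416,  0.24061558, -0.23956213]), 'force': array([-0.27415429, -0.61295885, -0.15488425]), 'moment': array([0.02712521, 0.02147467, 0.00338787]), 'grip_width': 0.0853216492237881}
scene {'camera_matrix': array([[479.63897579,   0.        , 313.0787587 ],
       [  0.        , 479.63897579, 199.68911416],
       [  0.        ,   0.        ,   1.        ]]), 'origin': array([ 1.01745829, -0.56757758,  1.41688076]), 'attitude': array([-2.45912514, -0.95451564,  0.28001364])}
top {'camera_matrix': array([[399.60988109,   0.        , 321.19851605],
       [  0.        , 399.60988109, 201.46339419],
       [  0.        ,   0.        ,   1.        ]]), 'origin': array([ 0.34771074, -0.04118801,  1.36419046]), 'attitude': array([-2.14780244,  2.17704131, -0.10392666])}
wrist {'camera_matrix': array([[309.70691629,   0.        , 320.08127065],
       [  0.        , 309.70691629, 199.31739572],
       [  0.        ,   0.        ,   1.        ]]), 'origin': array([0.13508719, 0.66463123, 0.37227901]), 'attitude': array([2.34118694, 1.71561997, 0.23943128])}
```

View pics/scene0.png

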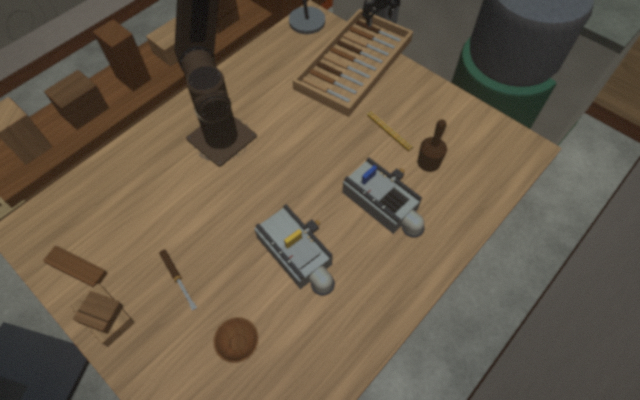

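View pics/top0.png

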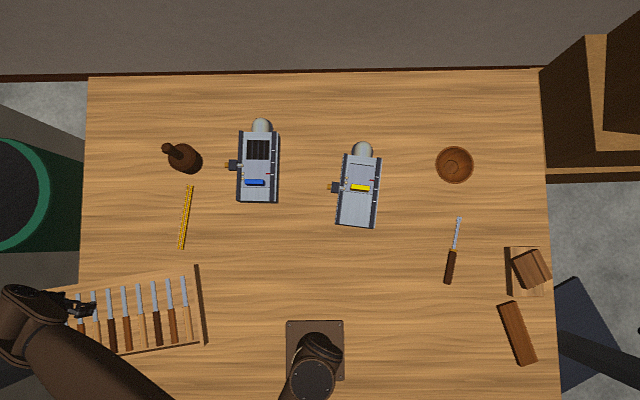

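View pics/wrist0.png

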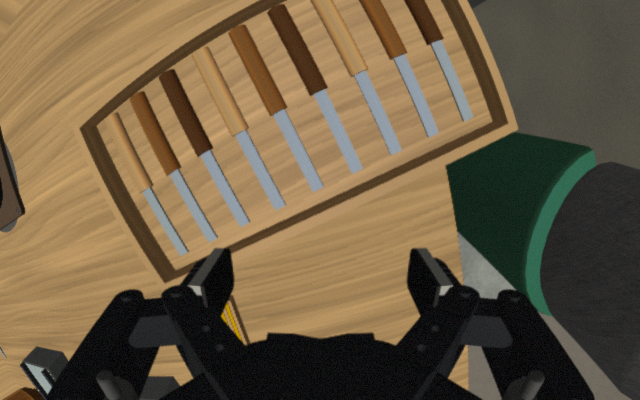

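```bash
cat > h.py <<'E'
import numpy as np,cv2
from scipy.spatial.transform import Rotation as R
def ray(p,uv,fish=False):
    K=p["camera_matrix"];x=(uv[0]-K[0,2])/K[0,0];y=(uv[1]-K[1,2])/K[1,1]
    if fish:
        th=np.hypot(x,y);k=np.sin(th)/max(th,1e-9);d=np.array([x*k,y*k,np.cos(th)])
    else: d=np.array([x,y,1.])
    d=R.from_rotvec(p["attitude"]).apply(d);return p["origin"],d/np.linalg.norm(d)
def plane(p,uv,z,fish=False):
    o,d=ray(p,uv,fish);return o+d*(z-o[2])/d[2]
def tri(rs):
    A=sum(np.eye(3)-np.outer(d,d) for o,d in rs);b=sum((np.eye(3)-np.outer(d,d))@o for o,d in rs)
    x=np.linalg.solve(A,b);return x,[np.linalg.norm(np.cross(x-o,d)) for o,d in rs]
def mask(im,col):
    h=cv2.cvtColor(im,cv2.COLOR_RGB2HSV)
    return cv2.inRange(h,(22,150,120),(35,255,255)) if col=="y" else cv2.inRange(h,(108,120,60),(130,255,255))
def comps(m,amin=15):
    n,l,s,c=cv2.connectedComponentsWithStats(m);out=[]
    for i in range(1,n):
        if s[i,4]>=amin:
            pts=np.argwhere(l==i)[:,::-1].astype(np.float32);out.append((s[i,4],c[i],cv2.minAreaRect(pts)))
    return sorted(out,key=lambda a:-a[0])
E
python3 - <<'E'
from plant import r
from h import *
P={n:r.camera_params(n) for n in("scene","top")}
I={n:cv2.imread(f"pics/{n}0.png")[:,:,::-1].copy() for n in P}
for n in P:
  for c in "yb":
    for a in comps(mask(I[n],c))[:4]: print(n,c,a, plane(P[n],a[1],.121).round(3))
cv2.imwrite("pics/top_c.png",cv2.resize(I["top"][110:240,225:395,::-1],None,fx=4.5,fy=4.5,interpolation=cv2.INTER_CUBIC))
cv2.imwrite("pics/sc_c.png",cv2.resize(I["scene"][150:300,250:440,::-1],None,fx=4,fy=4,interpolation=cv2.INTER_CUBIC))
E
```

```text
scene y (np.int32(63), array([292.71428571, 236.6031746 ]), ((292.6199951171875, 236.6599884033203), (3.8000001907348633, 17.0), 53.13010025024414)) [ 0.528 -0.156  0.121]
scene b (np.int32(69), array([369.34782609, 172.14492754]), ((369.6689758300781, 172.12759399414062), (4.733592510223389, 16.110824584960938), 48.366458892822266)) [0.551 0.178 0.121]
top y (np.int32(86), array([359.79069767, 186.73255814]), ((359.66156005859375, 186.7076873779297), (19.101348876953125, 4.465250492095947), 7.125016689300537)) [ 0.525 -0.152  0.121]
top b (np.int32(91), array([253.83516484, 181.08791209]), ((254.0, 181.0), (4.0, 18.0), 90.0)) [0.547 0.181 0.121]
```

View pics/top_c.png

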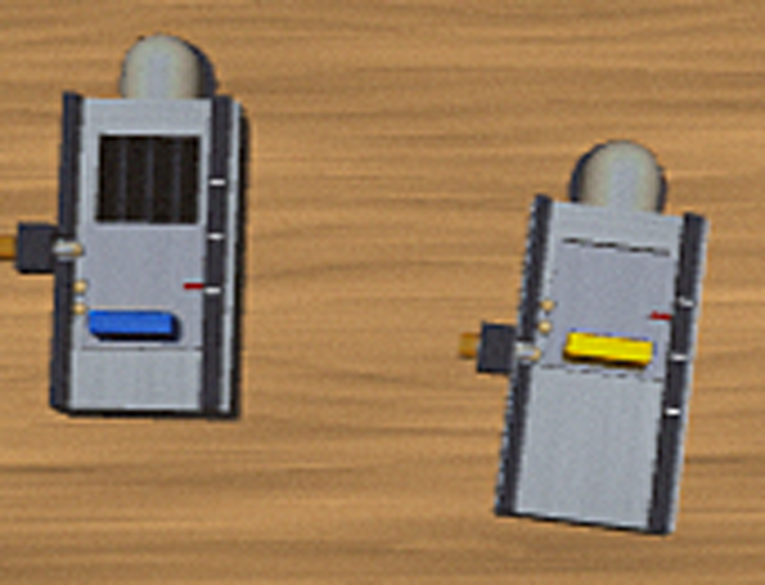

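View pics/sc_c.png

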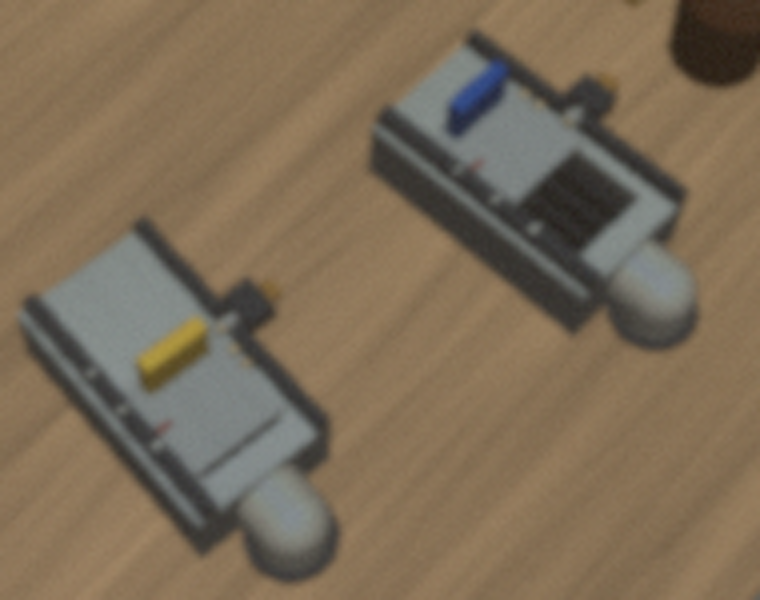

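```bash
python3 - <<'E'
from plant import r
from h import *
P={n:r.camera_params(n) for n in("scene","top")}
I={n:cv2.imread(f"pics/{n}0.png")[:,:,::-1].copy() for n in P}
for c in "yb":
    print(c,tri([ray(P[n],comps(mask(I[n],c))[0][1]) for n in P]))
f=lambda u,v:(225+(u+.5)/4.5-.5,110+(v+.5)/4.5-.5)
def L(a,b,z):
    A,B=[plane(P["top"],f(*q),z) for q in(a,b)];d=A-B;print(A.round(4),B.round(4),np.linalg.norm(d).round(4),np.degrees(np.arctan2(d[1],d[0])))
L((541,198),(504,515),.084);L((698,215),(662,532),.084);L((685,302),(672,411),.084)
L((71,95),(60,410),.084);L((224,97),(212,413),.084);L((217,182),(212,290),.084)
print([plane(P["top"],f(*q),z).round(4) for q,z in(((680,356),.084),((662,317),.076),((215,236),.084),((194,287),.076))])
s=r.sense();print(R.from_rotvec(s["orientation"]).as_matrix().round(3))
E
```

```text
y (array([ 0.52533465, -0.15286823,  0.11262097]), [np.float64(0.0006133202843085084), np.float64(0.0006133202843085836)])
b (array([0.54847296, 0.18276093, 0.11282271]), [np.float64(0.00022417677755615523), np.float64(0.00022417677755613276)])
[ 0.6395 -0.1087  0.084 ] [ 0.4103 -0.078   0.084 ] 0.2313 -7.630996011799341
[ 0.6252 -0.222   0.084 ] [ 0.3967 -0.1899  0.084 ] 0.2308 -7.975614572066529
[ 0.5617 -0.2108  0.084 ] [ 0.483  -0.1994  0.084 ] 0.0796 -8.282514842821964
[0.7215 0.2332 0.084 ] [0.4899 0.2392 0.084 ] 0.2317 -1.4748245814205638
[0.7182 0.1212 0.084 ] [0.4862 0.13   0.084 ] 0.2322 -2.1601109462067867
[0.655  0.1264 0.084 ] [0.5755 0.13   0.084 ] 0.0795 -2.6154245189583993
[array([ 0.5226, -0.2062,  0.084 ]), array([ 0.5523, -0.195 ,  0.076 ]), array([0.6151, 0.1278, 0.084 ]), array([0.5793, 0.1442, 0.076 ])]
[[ 0.954 -0.001  0.301]
 [-0.301 -0.002  0.954]
 [-0.    -1.    -0.002]]
```

Emit:
step_arm --pt "0.936 0 -0.672" --pt "0.936 0 -0.672" --pt "0.936 0 -0.672" --pt "0.936 0 -0.672" --pt "0.936 0 -0.672" --pt "0.936 0 -0.672" --pt "0.936 0 -0.672" --pt "0.936 0 -0.672" --pt "0.936 0 -0.672" --pt "0.936 0 -0.672" --roll '[0.414, 0.414, 0.414, 0.414, 0.414, 0.414, 0.414, 0.414, 0.414, 0.414]' --fingers 1

```text
t: 1.15
eef_pos: [0.3757, 0.4127, 0.231]
orientation: [-1.193, 1.236, -1.236]
force: [1.1, 0.4, -0.6]
grip_width: 0.0856
```

Emit:
step_arm --pt "0.896 0 0.72" --pt "0.896 0 0.72" --pt "0.896 0 0.72" --pt "0.896 0 0.72" --pt "0.896 0 0.72" --pt "0.896 0 0.72" --pt "0.896 0 0.72" --pt "0.896 0 0.72" --roll '[0, 0, 0, 0, 0, 0, 0, 0]'

```text
t: 1.95
eef_pos: [0.5477, 0.1822, 0.2309]
orientation: [-1.193, 1.236, -1.235]
force: [-1.1, -0.6, -0.7]
grip_width: 0.0852
```

```bash
cat > look.py <<'E'
import sys
from plant import r
from h import *
n=sys.argv[1];c=sys.argv[2]
s=r.sense();p=r.camera_params("wrist");im=r.camera("wrist")
cv2.imwrite(f"pics/{n}.png",im[:,:,::-1]);np.savez(f"pics/{n}.npz",**p)
M=R.from_rotvec(s["orientation"]).as_matrix()
print(s["t"],s["eef_pos"],M.round(4).tolist(),p["origin"],s["force"])
for a in comps(mask(im,c),100): print(a,plane(p,a[1],.121,True).round(4))
E
python3 look.py w1 b
```

```text
1.95 [0.54768237 0.18224718 0.23088305] [[-0.0357, -0.0011, 0.9994], [-0.9994, 0.0003, -0.0357], [-0.0002, -1.0, -0.0012]] [0.54993777 0.25285136 0.3731161 ] [-1.14270913 -0.64333692 -0.6971477 ]
(np.int32(962), array([319.25987526, 190.16008316]), ((319.0, 191.5), (73.0, 18.0), 90.0)) [0.5465 0.1875 0.121 ]
```

View pics/w1.png

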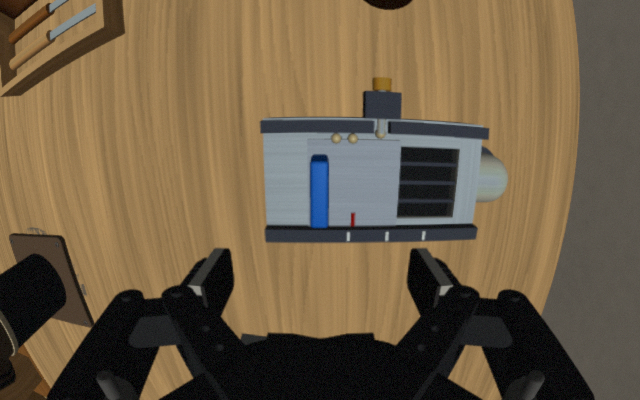

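```bash
cat > tab.py <<'E'
import sys
from h import *
n,c=sys.argv[1:3]
p=dict(np.load(f"pics/{n}.npz"));im=cv2.imread(f"pics/{n}.png")[:,:,::-1].copy()
m=mask(im,c);v=im.max(2);m&=((v>0.8*np.percentile(v[m>0],75))*255).astype(np.uint8)
a=comps(m,100)[0];print(a)
for z in(.11,.121,.13):
    q=np.array([plane(p,k,z,True) for k in cv2.boxPoints(a[2])]);e=np.linalg.norm(np.diff(q,axis=0),axis=1)
    print(z,q.mean(0).round(4),e.round(4))
x,y,w,h=cv2.boundingRect(m)
for k in sys.argv[3:]:
    u,vv,z=map(float,k.split(","));print(k,plane(p,(u,vv),z,True).round(4))
E
python3 tab.py w1 b 348,237,.084 387,236.5,.084 423,236,.084 353,219,.076
python3 - <<'E'
import cv2
i=cv2.imread("pics/w1.png");cv2.imwrite("pics/w1c.png",cv2.resize(i[100:260,250:450],None,fx=3.5,fy=3.5,interpolation=cv2.INTER_CUBIC))
E
```

```text
(np.int32(694), array([319.16426513, 192.30691643]), ((319.4999694824219, 194.49998474121094), (14.999998092651367, 62.99999237060547), 0.0))
0.11 [0.5463 0.1799 0.11  ] [0.0578 0.0129 0.0578]
0.121 [0.5465 0.183  0.121 ] [0.0554 0.0124 0.0554]
0.13 [0.5466 0.1855 0.13  ] [0.0534 0.0119 0.0534]
348,237,.084 [0.5733 0.1279 0.084 ]
387,236.5,.084 [0.6138 0.1264 0.084 ]
423,236,.084 [0.6531 0.1247 0.084 ]
353,219,.076 [0.5792 0.1442 0.076 ]
```

View pics/w1c.png

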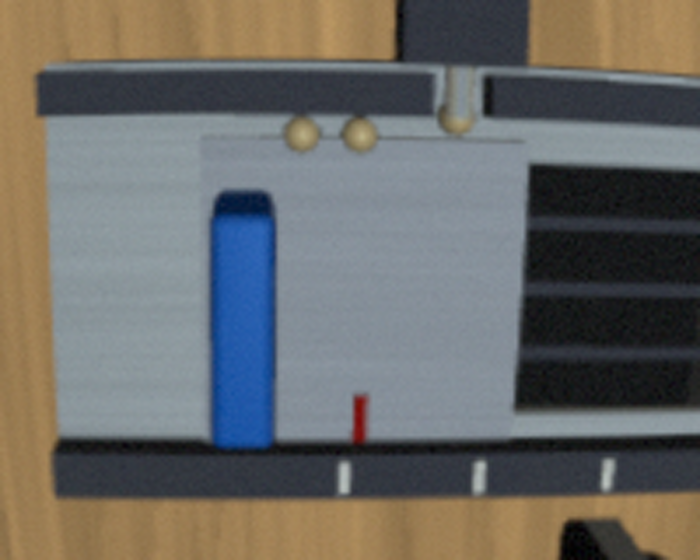

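Emit:
step_arm --pt "0 0.2 -0.004" --pt "0 0.4 -0.004" --pt "0 0.5 -0.004" --pt "0 0.564 -0.004" --pt "0 0.564 -0.004" --roll '[0, 0, 0, 0, 0]'

```text
t: 2.5
eef_pos: [0.5444, 0.1837, 0.088]
orientation: [-1.197, 1.237, -1.232]
force: [-0.2, 0.7, -0.1]
grip_width: 0.0856
```

Emit:
step_arm --pt "0 0 0" --pt "0 0 0" --pt "0 0 0" --pt "0 0 0" --pt "0 0 0" --pt "0 0 0" --pt "0 0 0" --pt "0 0 0" --roll '[0, 0, 0, 0, 0, 0, 0, 0]' --fingers 0 --grip_force 25

```text
t: 3.3
eef_pos: [0.5471, 0.1828, 0.0913]
orientation: [-1.191, 1.235, -1.236]
force: [-2.6, -1.3, 5.7]
grip_width: 0.0153
```

```bash
python3 look.py w2 b
```

```text
3.3 [0.54713516 0.18281822 0.09130739] [[-0.0358, 0.0009, 0.9994], [-0.9994, 0.0001, -0.0358], [-0.0002, -1.0, 0.0009]] [0.5490838  0.25344067 0.23351502] [-2.5914377  -1.34365437  5.71182924]
(np.int32(3284), array([320.36540804, 262.70828258]), ((320.0, 263.5), (141.0, 38.0), 90.0)) [0.5471 0.1937 0.121 ]
```

View pics/w2.png

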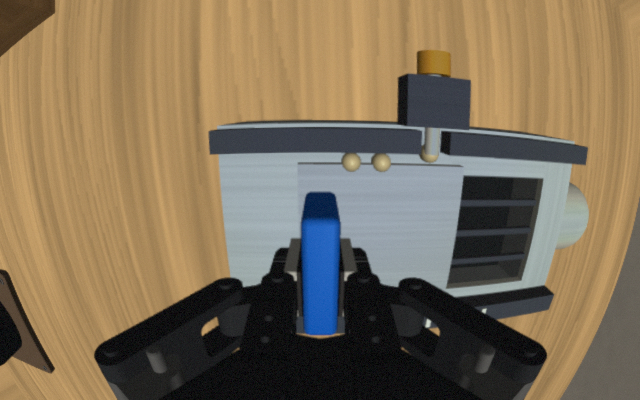

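```bash
python3 tab.py w2 b 351,162,.08 382,162,.08 430,155,.08 | tail -3
```

```text
351,162,.08 [0.5638 0.2277 0.08  ]
382,162,.08 [0.5797 0.2273 0.08  ]
430,155,.08 [0.6055 0.2306 0.08  ]
```

Emit:
step_arm --pt "0 0 0.02" --pt "0 0 0.04" --pt "0 0 0.06" --pt "0 0 0.08" --pt "0 0 0.1" --pt "0 0 0.12" --pt "0 0 0.14" --pt "0 0 0.14" --pt "0 0 0.14" --roll '[0, 0, 0, 0, 0, 0, 0, 0, 0]'

```text
t: 4.25
eef_pos: [0.5819, 0.1815, 0.0912]
orientation: [-1.192, 1.236, -1.235]
force: [-2.0, 0.2, 6.1]
grip_width: 0.0158
```

```bash
python3 look.py w3 b
```

```text
4.25 [0.58192855 0.18146759 0.09117158] [[-0.0358, -0.0003, 0.9994], [-0.9994, -0.0001, -0.0358], [0.0002, -1.0, -0.0003]] [0.58404046 0.25212395 0.23335727] [-1.97740304  0.24871365  6.05048381]
(np.int32(3224), array([320.41470223, 262.96867246]), ((319.64312744140625, 263.48980712890625), (38.6699333190918, 141.57078552246094), 1.6365771293640137)) [0.5819 0.1923 0.121 ]
```

View pics/w3.png

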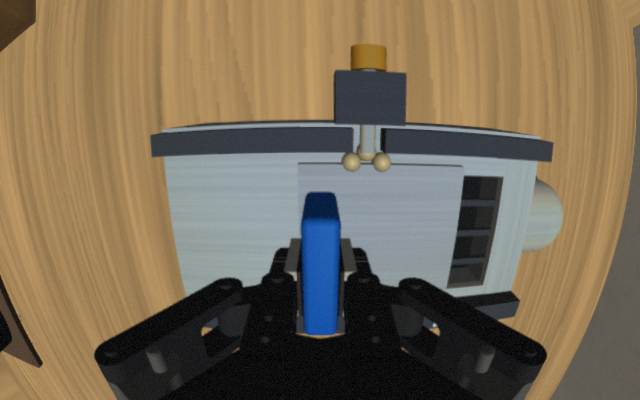

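The plunger tip (367,152) sits between the two teeth (351,162 and 382,162), so shutter b looks clicked in. I'll release and lift.

Emit:
step_arm --pt "0 0 0" --pt "0 0 0" --pt "0 0 0" --pt "0 0 0" --pt "0 0 0" --pt "0 0 0" --pt "0 0 0" --pt "0 -0.2 0" --pt "0 -0.4 0" --pt "0 -0.564 0" --pt "0 -0.564 0" --pt "0 -0.564 0" --roll '[0, 0, 0, 0, 0, 0, 0, 0, 0, 0, 0, 0]' --fingers 1

```text
t: 5.5
eef_pos: [0.5823, 0.1817, 0.233]
orientation: [-1.189, 1.233, -1.237]
force: [-0.5, -0.0, -0.7]
grip_width: 0.0855
```

```bash
python3 look.py w4 b;python3 - <<'E'
import cv2
i=cv2.imread("pics/w4.png");cv2.imwrite("pics/w4c.png",cv2.resize(i[100:260,220:440],None,fx=3.5,fy=3.5,interpolation=cv2.INTER_CUBIC))
E
```

```text
5.5 [0.58227677 0.18165731 0.23301258] [[-0.0355, 0.0033, 0.9994], [-0.9994, 0.0004, -0.0355], [-0.0005, -1.0, 0.0033]] [0.58386769 0.25224361 0.37528643] [-0.47599797 -0.01720005 -0.65974465]
(np.int32(920), array([319.62934783, 193.03369565]), ((319.4999694824219, 191.99996948242188), (69.99998474121094, 16.999996185302734), 90.0)) [0.5817 0.1839 0.121 ]
```

View pics/w4c.png

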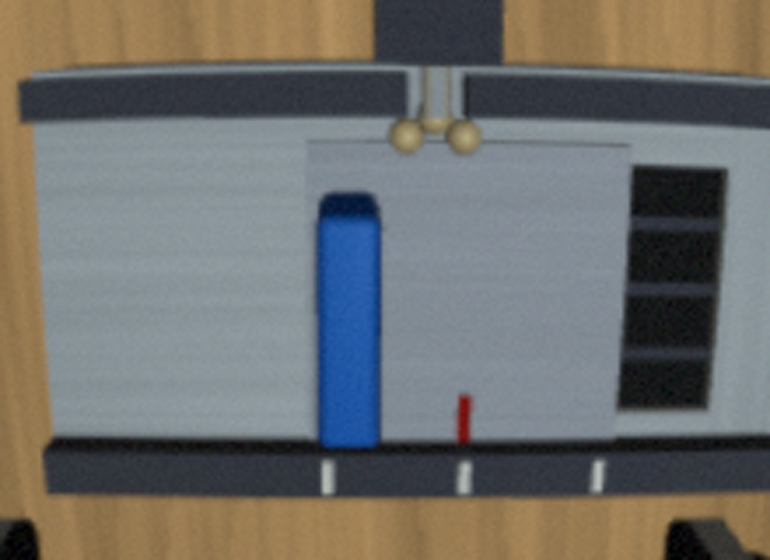

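Red mark (464,418 in the crop) lines up with the middle white mark (464,478), and the plunger is between the teeth: b is done. Now box a.

Emit:
step_arm --pt "0.8 0 -0.12" --pt "0.8 0 -0.12" --pt "0.8 0 -0.12" --pt "0.8 0 -0.12" --pt "0.8 0 -0.12" --pt "0.8 0 -0.12" --roll '[0.033, 0.033, 0.033, 0.033, 0.033, 0.033]'

```text
t: 6.15
eef_pos: [0.5433, -0.0183, 0.2289]
orientation: [-1.141, 1.317, -1.311]
force: [-0.3, 0.2, -0.3]
grip_width: 0.0856
```

```bash
python3 -c "
from plant import r
from h import *
s=r.sense();M=R.from_rotvec(s['orientation']).as_matrix();print(s['eef_pos'],M.round(3)[:,2],M.T@(np.array([.525,-.152,.231])-s['eef_pos'])/.25)"
```

```text
[ 0.54325404 -0.018252    0.22892016] [ 0.99  -0.142 -0.004] [ 0.53993351 -0.0087221   0.00357133]
```

Emit:
step_arm --pt "0.54 0 0.004" --pt "0.54 0 0.004" --pt "0.54 0 0.004" --pt "0.54 0 0.004" --pt "0.54 0 0.004" --pt "0.54 0 0.004" --roll '[0, 0, 0, 0, 0, 0]'

```text
t: 6.75
eef_pos: [0.5269, -0.1492, 0.2305]
orientation: [-1.141, 1.311, -1.308]
force: [-0.2, 0.4, 0.3]
grip_width: 0.0855
```

```bash
python3 look.py w5 y; python3 tab.py w5 y
```

```text
6.75 [ 0.52686723 -0.14920061  0.23045408] [[-0.1368, -0.0013, 0.9906], [-0.9906, 0.0013, -0.1368], [-0.0011, -1.0, -0.0015]] [ 0.53628719 -0.07936644  0.37274023] [-0.21760744  0.36799191  0.25147967]
(np.int32(1154), array([316.7305026 , 198.71490468]), ((316.5, 199.0), (66.0, 17.0), 90.0)) [ 0.523  -0.1508  0.121 ]
(np.int32(1060), array([316.73584906, 198.53867925]), ((316.9999694824219, 198.99998474121094), (15.999998092651367, 63.99999237060547), 0.0))
0.11 [ 0.5225 -0.1551  0.11  ] [0.0591 0.0138 0.0591]
0.121 [ 0.5231 -0.1519  0.121 ] [0.0567 0.0132 0.0566]
0.13 [ 0.5236 -0.1493  0.13  ] [0.0546 0.0127 0.0546]
```

View pics/w5.png

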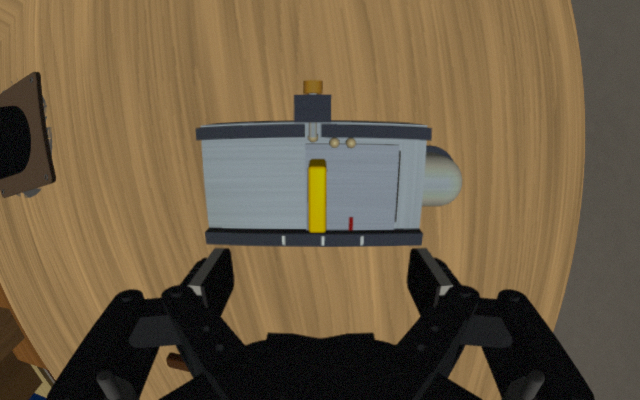

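```bash
python3 tab.py w5 y 351,223,.076 322.5,241,.084 362,240.5,.084 334,143,.08 351,143,.08 312.5,138,.08|tail -6;  python3 -c "
from plant import r
s=r.sense();print(s['eef_pos'])"
```

```text
351,223,.076 [ 0.5518 -0.194   0.076 ]
322.5,241,.084 [ 0.5206 -0.2064  0.084 ]
362,240.5,.084 [ 0.5607 -0.2116  0.084 ]
334,143,.08 [ 0.5447 -0.1104  0.08  ]
351,143,.08 [ 0.5607 -0.1125  0.08  ]
312.5,138,.08 [ 0.5253 -0.1029  0.08  ]
[ 0.52692643 -0.1491655   0.23067317]
```

Emit:
step_arm --pt "0.006 0.2 -0.01" --pt "0.006 0.4 -0.01" --pt "0.006 0.5 -0.01" --pt "0.006 0.564 -0.01" --pt "0.006 0.564 -0.01" --pt "0.006 0.564 -0.01" --roll '[0, 0, 0, 0, 0, 0]'

```text
t: 7.4
eef_pos: [0.5246, -0.1513, 0.0907]
orientation: [-1.141, 1.31, -1.31]
force: [0.6, 0.4, 0.5]
grip_width: 0.0853
```

Emit:
step_arm --pt "0 0 0" --pt "0 0 0" --pt "0 0 0" --pt "0 0 0" --pt "0 0 0" --pt "0 0 0" --pt "0 0 0" --pt "0 0 0" --roll '[0, 0, 0, 0, 0, 0, 0, 0]' --fingers 0 --grip_force 25

```text
t: 8.2
eef_pos: [0.5242, -0.1524, 0.0908]
orientation: [-1.14, 1.311, -1.311]
force: [-1.6, -0.3, 4.3]
grip_width: 0.0156
```

```bash
python3 look.py w6 y
```

```text
8.2 [ 0.52420596 -0.1523598   0.09081923] [[-0.1389, 0.0001, 0.9903], [-0.9903, -0.0002, -0.1389], [0.0002, -1.0, 0.0002]] [ 0.53355797 -0.08233888  0.23298375] [-1.57317294 -0.33688525  4.34790852]
(np.int32(4093), array([320.19789885, 275.35279746]), ((320.5, 277.5), (117.0, 37.0), 90.0)) [ 0.5244 -0.1472  0.121 ]
```

View pics/w6.png

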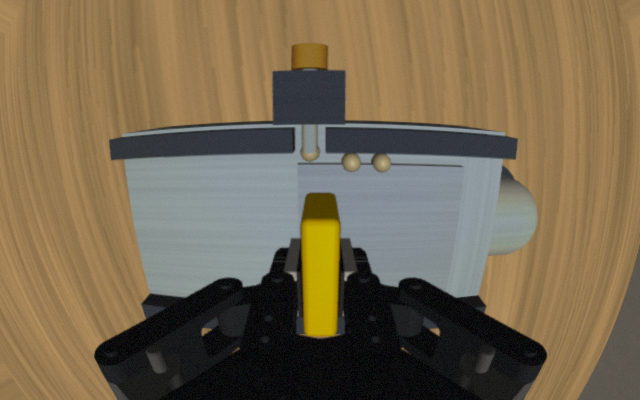

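Emit:
step_arm --pt "0 0 -0.02" --pt "0 0 -0.04" --pt "0 0 -0.06" --pt "0 0 -0.08" --pt "0 0 -0.1" --pt "0 0 -0.12" --pt "0 0 -0.12" --pt "0 0 -0.12" --pt "0 0 -0.12" --roll '[0, 0, 0, 0, 0, 0, 0, 0, 0]'

```text
t: 9.15
eef_pos: [0.4948, -0.1483, 0.0909]
orientation: [-1.139, 1.31, -1.312]
force: [2.0, 0.2, 4.9]
grip_width: 0.0154
```

```bash
python3 look.py w7 y
```

```text
9.15 [ 0.49479654 -0.14828512  0.09093617] [[-0.139, 0.0012, 0.9903], [-0.9903, -0.0005, -0.139], [0.0003, -1.0, 0.0012]] [ 0.50401103 -0.07820173  0.23308169] [1.9866323  0.21026854 4.92773498]
(np.int32(4126), array([320.16044595, 275.1095492 ]), ((320.0, 277.0), (116.0, 38.0), 90.0)) [ 0.495  -0.1431  0.121 ]
```

View pics/w7.png

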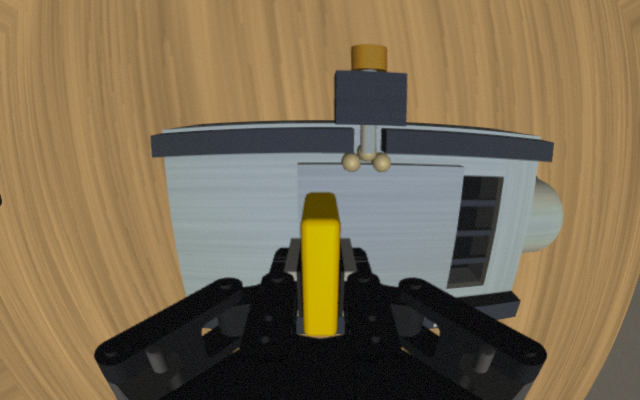

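Same picture as for b: the plunger tip (367,152) is between the teeth (351,162 and 382,162). Release and lift.

Emit:
step_arm --pt "0 0 0" --pt "0 0 0" --pt "0 0 0" --pt "0 0 0" --pt "0 0 0" --pt "0 0 0" --pt "0 0 0" --pt "0 -0.2 0" --pt "0 -0.4 0" --pt "0 -0.564 0" --pt "0 -0.564 0" --pt "0 -0.564 0" --roll '[0, 0, 0, 0, 0, 0, 0, 0, 0, 0, 0, 0]' --fingers 1

```text
t: 10.4
eef_pos: [0.4949, -0.1483, 0.2328]
orientation: [-1.139, 1.308, -1.313]
force: [0.2, 0.5, -0.4]
grip_width: 0.0854
```

```bash
python3 look.py w8 y;python3 - <<'E'
import cv2
from plant import r
i=cv2.imread("pics/w8.png");cv2.imwrite("pics/w8c.png",cv2.resize(i[100:260,220:440],None,fx=3.5,fy=3.5,interpolation=cv2.INTER_CUBIC))
cv2.imwrite("pics/top9.png",r.camera("top")[:,:,::-1])
E
```

```text
10.4 [ 0.49492546 -0.14834273  0.23276727] [[-0.1389, 0.0027, 0.9903], [-0.9903, -0.0015, -0.1389], [0.0011, -1.0, 0.0029]] [ 0.50391073 -0.07811667  0.37489374] [ 0.1571435  0.4902576 -0.4397733]
(np.int32(1167), array([319.63924593, 193.72322194]), ((319.5, 194.0), (66.0, 17.0), 90.0)) [ 0.4945 -0.1469  0.121 ]
```

View pics/w8c.png

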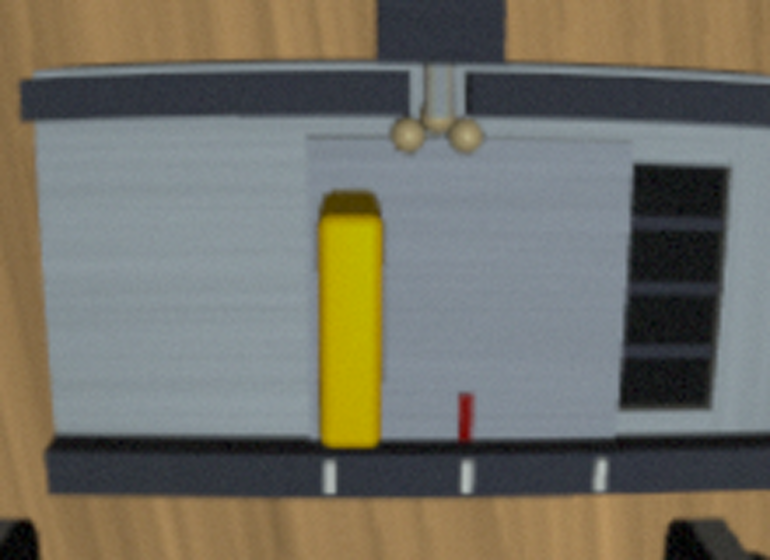

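View pics/top9.png

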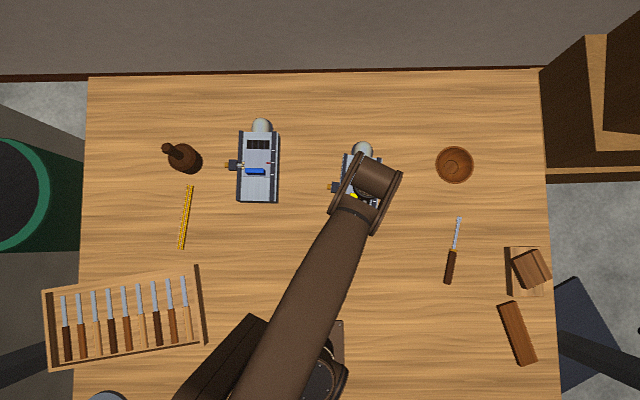

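Both red marks sit at the middle marks, and the mallet, rule, bowl and gouge appear unmoved. The arm is clear at z 0.233.

```bash
python3 -c "
from plant import r
print(r.sign_off())"
```

```text
the job is handed in; nothing more can be done
None
```

I gripped each tab, slid shutter b about 35 mm along the box's +x and shutter a about 30 mm along its -x. Then I released both and lifted clear. The job was handed in at about 10.5 s of the 48 s allowed; sign-off reports no verdict.

- **Shutters:** The last wrist pictures, taken after release, show each red mark on the middle white mark and each plunger tip between its two teeth. I did not read the joint values directly.
- **Bystanders:** In the final top view the mallet, bowl, gouge and rule look to be where they were at the start. I judged this by eye and did not measure it.
- **Robot:** The gripper was open with its tip at z = 0.233 m, touching nothing. Wrist forces were within a few N whenever I read them.
- **Disagreements:** Estimates of how far each shutter had to slide differed by 2 to 3 mm between views, within the 5 mm draw-in of the click. The tab height from the scene and top cameras came out at 0.113 m, against 0.121 m in the text. I put that down to the colour mask including the tab's sides, and did not triangulate the top face separately.

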